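Close a sample chamber with a hook-in cover

TASK

Close the open sample chamber with its light-tight cover: take the cover by its black grip, hold it tilted with the front end raised, hook its tongue under the chamber's yellow hood, and push the tongue gently in until you feel the stop inside, so that the interlock plunger is pressed. Then swing the front end down so that the cover lies flat on the chamber walls, still pushed home, and let go. Push with only a few newtons: at about 10 N the stop slips in its clamp, and it must keep its setting. Do not slam the cover down, and leave the other things on the bench as they stand.

Things in the scene. Friction and masses are not known exactly. Their poses are not given: they have to be found in the camera images.
- chamber: Sample chamber: dark steel box fixed to the bench, open on top, yellow hood over one end. Origin: on the bench under the box; x points level to the hood end, z up. Spans x -57 to +81, y +-50 mm; flat wall tops 55 mm high; side walls 10 mm thick (opening y +-40). Inside on its floor a 28 mm high aluminium block. Small fibre ports stick out 11 mm from both sides, 28 mm up.
- ledge (a point): Middle of the lower front edge of the yellow hood, at x +40, z +61 mm of the chamber; axes as the chamber. The hood is a 4 mm plate from x +40 to +81 across the full width, underside 61 and top 65 mm high: a slot 6 mm high above the wall tops, y +-38 mm wide, and open to the chamber's inside below.
- slot (a point): Chamber point x +56, z +55 mm, under the hood. Here sits a hard stop, 50 mm wide, facing -x, reaching from 38 to 60 mm high. Its face is set anywhere from x +47 to +65 mm of the chamber: the setting differs every time, is hidden and NOT reported (this point is the middle of the range). Find it by feel.
- front_wall (a point): Middle of the front wall's top, at x -52, z +55 mm of the chamber; the wall is x -57 to -47 mm. The cover's front rib goes down behind it, inside the chamber.
- interlock (a joint): Interlock plunger on the stop's face, under the hood, 14 mm wide at y = 0. It stands 4 mm proud of the stop; the tongue pushes it along +x of the chamber. Reads 0 when free, 0.004 m when flush with the stop, tongue hard against it; readings scatter by about 0.0006 m. Pressed means at least halfway, over 0.002 m. Its spring is very soft (under 0.5 N) and does not push a seated cover back.
- stop_clamp (a joint): How far the hidden stop has slipped from its setting, along +x of the chamber: 0 as set at the start. Its clamp is rigid up to about 10 N of push and slips under more; it must stay under 0.0015 m. Readings scatter by about 0.0006 m.
- cover: Loose cover, 200 to 330 g: white plate, black grip bar on top, black skirt below; it first lies level on its skirt on the bench. Origin: below the grip's middle, in the plane of the skirt's lower edge; x points to the tongue, z up. Plate: x -64 to +22, y +-50, z +8 to +12 mm. Seated, the plate rests on the wall tops: origin 47 mm high, tongue against the stop, skirt inside the opening.
- tongue_tip (a point): Middle of the lower edge of the tongue's end, at x +52, z +8 mm of the cover; axes as the cover. Tongue: x +22 to +52, y +-32, z +8 to +11 mm. It gets under the hood only with the cover tilted, front end up (about 0.2 rad suits, with this point about 51 mm high, just below the wall tops).
- grip (a point): Middle of the grip's top face, at x 0, z +46 mm of the cover. The grip is an upright bar 12 mm thick along the cover's x, 50 mm long along its y, from z +12 to +46 mm, with a 3 mm high foot 20 mm thick; pinch it across its thickness.
- front_rib (a point): Middle of the lower front edge of the skirt's front rib, at x -40, z 0 of the cover. The skirt is 8 mm deep: this rib (y +-36) and two side ribs with outer faces at y +-36, x -38 to +20 mm.
- beaker: Beaker, about 60 mm wide and 79 mm high, bystander; origin at its underside, z up.
- vial_white: Vial with white cap, 27 mm wide, 57 mm high, bystander; origin at its underside, z up.
- rack: Teal cuvette rack, 34 x 110 x 26 mm, bystander; origin at its underside, z up.
- power_sensor: Black round sensor, 48 mm wide, 18 mm high, bystander; origin at its underside, z up.
- tape: Yellow tape roll, 61 mm wide, 18 mm high, bystander; origin at its underside, z up.
- vial_blue: Vial with black cap, 22 mm wide, 52 mm high, bystander; origin at its underside, z up.

How it is judged:
On the way:
1. the tongue is under the hood while the cover is still tilted, front end raised (x of tongue_tip in the frame of chamber above 0.042 m and z of tongue_tip in the frame of chamber between 0.035 and 0.061 m and angle between cover's own z axis and vertical above 0.07 rad), for 0.1 s.
At the end, for the whole second after the job is handed in: The cover lies still and flat on the chamber walls (tilt under 2 degrees, height within 2.5 mm), its tongue under the hood and so close to the stop that the interlock plunger is pressed in more than halfway (2 of its 4 mm), centred within 7 mm and square within 7 degrees (value of joint interlock above 0.002 m and x of tongue_tip in the frame of ledge above 0.003 m and z of tongue_tip in the frame of ledge below -0.002 m and z of cover in the frame of chamber between 0.0445 and 0.0495 m and y of cover in the frame of chamber between -0.007 and 0.007 m and angle between cover's own z axis and vertical below 0.035 rad and angle between the x axis of cover and the x axis of chamber, either way round below 0.12 rad and linear speed of cover below 0.02 m/s); the robot touches nothing.
It fails at once if the stop is pushed out of its setting by more than 1.5 mm (value of joint stop_clamp above 0.0015 m).
It fails at once if the cover is slammed or forced against the chamber with more than 60 N (contact force between cover and chamber above 60 N).
It fails at once if a bystander is moved more than 3 cm (distance of any of beaker, vial_white, rack, power_sensor, tape, vial_blue from where it was at the start of the episode above 0.03 m).
It also fails if it takes over 51 s, if anything falls off the work surface, if the arm or the gripper's body presses on something with over 40 N, if the wrist force passes 120 N, or if a joint passes its speed limit or range.

ROBOT

A 7-joint arm with a two-finger parallel gripper is mounted at the origin on a cart in front of the work surface, level with it; the furniture and walls round the work are solid. World frame = base frame: x ahead of the robot, y to its left, z up, the work surface at z = 0. Lengths are in m, angles in rad, forces in N, time in s.
With the tool pointing down it reaches from about 0.425 to 0.875 m from the base axis. Payload 8.4 kg.
Tool frame: the origin (TCP) lies midway between the tips of the shut fingers; the grasp point (between the pads) lies robot.pinch_z behind it (robot.pinch_z is the distance from the TCP to the grasp point, in m); z points along the fingers, y is the direction in which the jaws open and shut (so a half turn about z gives the same grasp; the last joint's range is limited). The gripper opens to 87 mm and grips with 3 to 60 N. Pads are 19 mm wide; open, the fingers measure 117 mm over their backs; the gripper's body (75 mm by 190 mm) begins 51 mm behind the grasp point.
Start: joints at [1.104, 0.333, 0.04, 1.465, -0.013, 1.343, -0.059], TCP at [0.234, -0.607, 0.223] pointing down, gripper open.
Joint ranges: [-2.58, 2.58], [-0.38, 2.09], [-1.3, 1.39], [0.25, 2.4], [-1.5, 4.64], [0.08, 2.09], [-2.65, 2.65]. Speed limits (rad/s): [2.22, 2.22, 2.79, 2.79, 3.14, 3.14, 3.14].

INTERFACE

Orientations are given as a unit quaternion [w, x, y, z].
In Python, from rig import robot gives the robot as it stands.
- The arm moves only by the tool apply_moves, never from a script. Its argument "deltas" is a list of rows, each an object of numbers: "x", "y", "z": the shift along the tool's x, y, z in mm; "twist": the turn about the tool's z in rad. In form: [{"x": .., "y": .., "z": .., "twist": ..}, ...]. A call has exactly 5 rows; each row shifts and turns the commanded pose from where the row before left it, along the tool's axes as they then stand; what a row does not reach is not made up. A row lasts 1/10 s, in which the tool goes at most 50 mm and 8.59 degrees, less where a joint would pass 70% of its speed; a pose out of reach is approached as far as the arm can. A call with a gripper value outside its range is refused whole. "jaw" is the finger opening in mm, from 0 to 87, set as the call begins (left out, the last holds). The fingers move at their own pace and stop on an object; the grip force is fixed at half the most. Time passes only in rows, so rows that do not move let the fingers close, or fill a call up. It gives the time, the measured TCP pose, the force and the opening at its end, in the units of the state.
- robot.get_state(): the state, without advancing time (a new reading comes with each control period).
- robot.read_camera(name): name is "side" or "top" or "wrist"; returns a dict with "frame" (384x512x3 uint8, red, green, blue), "K" (3x3 intrinsics, pixels), "extrinsics" (4x4, takes a point from camera to world coordinates). Camera axes: x right, y up, looking along -z (the intrinsics and any distortion apply to the point x, -y, -z); pixel columns grow to the right and rows downward; lengths in m; the calibration is good to about 2 mm. The wrist camera is an equidistant fisheye: a pixel r from the principal point sees the ray r / f radians off the axis. A picture is of the moment at which its call begins. There is no depth.
- robot.job_done(): hands the job in, once; it reports no verdict.
The state is a dict: "clock": time; "joint_positions": joint angles; "dq": joint speeds; "effort": joint torques, N m; "ee_pos": TCP position; "ee_rot": TCP orientation; "contact_force": force on the tool from outside, world axes, zero at the start; "ft_torque": the same for the moment, N m; "grip_width": opening from 0.0 (shut) to 1.0 (fully open).
Only numpy, scipy, OpenCV 4.12 (cv2) and the standard library are available. Lean on these libraries where they do the work, as an engineer would, in place of code of your own. Each camera call takes 0.05 s, during which the arm holds its last target. There are 200 camera calls.

## Working session

There is one attempt and no reset: what is moved stays moved. The work goes in short steps, Python scripts to look and compute and a tool call to move; the robot and the scene stay as the last step left them, time stands still between calls to the robot, and variables do not carry over. Pictures are saved under pics/ and viewed, about 8 in all and at most 12, crops included, and the job is handed in when it is done.

Besides the shell and the picture viewer there is one more tool, called as a command line: name --argument value ..., lists and objects as JSON in quotes. apply_moves: Moves the arm, as the interface text tells. Its arguments: {"type":"object","properties":{"deltas":{"type":"array"},"jaw":{"type":"number"}},"required":["deltas"]}

```bash
mkdir -p pics; ls; python3 - <<'E'
from rig import robot
import cv2,numpy as np
print(robot.get_state(), robot.pinch_z)
for n in("top","side"):
    r=robot.read_camera(n); cv2.imwrite(f"pics/{n}0.png",r["frame"][:,:,::-1]); print(n,r["K"].tolist(),r["extrinsics"].round(4).tolist(),[k for k in r])
    np.savez(f"{n}.npz",K=r["K"],E=r["extrinsics"],f=r["frame"])
E
```

```text
pics
{'clock': 0.0, 'joint_positions': array([ 1.10380251,  0.33390682,  0.0398477 ,  1.4662655 , -0.01342275,
        1.34328993, -0.05850458]), 'dq': array([-1.77512509e-03,  6.12954362e-04,  1.92717497e-03,  9.12617936e-04,
       -9.68647642e-04, -2.02202845e-05, -2.07706673e-04]), 'effort': array([-8.49904791e-04, -6.56353855e+01,  1.33451879e+00, -4.03812182e+01,
       -5.98999020e-02,  4.46623564e-02,  1.82261210e-04]), 'ee_pos': array([ 0.23354074, -0.60609766,  0.22166436]), 'ee_rot': array([-7.80368570e-04,  9.83138449e-01,  1.82861005e-01, -1.84966336e-04]), 'contact_force': array([ 0.98026407, -1.11705308, -0.48670408]), 'ft_torque': array([-0.0029988 , -0.00295919, -0.04101515]), 'grip_width': 0.9971615248620757} 0.0187
top [[381.359280564683, 0.0, 255.01048496365473], [0.0, 381.359280564683, 188.63722547735202], [0.0, 0.0, 1.0]] [[-0.012, 0.9884, -0.1516, 0.3918], [-0.9999, -0.0135, -0.0089, -0.0716], [-0.0109, 0.1515, 0.9884, 1.5941], [0.0, 0.0, 0.0, 1.0]] ['frame', 'K', 'extrinsics']
side [[389.4271156092674, 0.0, 263.34507029272606], [0.0, 389.4271156092674, 198.15028778286998], [0.0, 0.0, 1.0]] [[0.9995, 0.005, -0.0303, 0.5703], [-0.0271, 0.607, -0.7943, -1.0764], [0.0144, 0.7947, 0.6068, 0.8229], [0.0, 0.0, 0.0, 1.0]] ['frame', 'K', 'extrinsics']
```

View pics/top0.png

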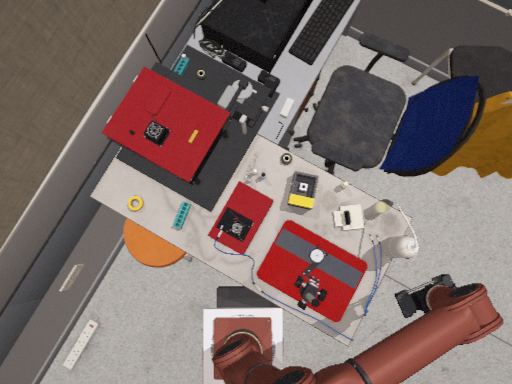

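View pics/side0.png

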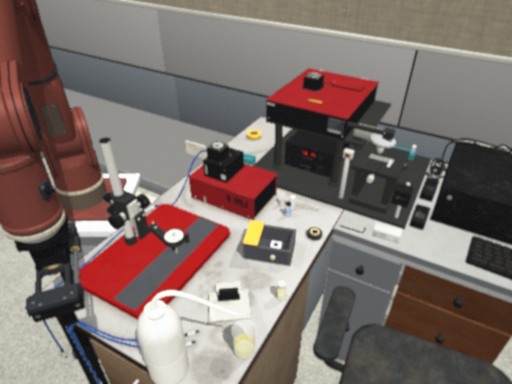

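```bash
cat > h.py <<'E'
import numpy as np
def load(n):
    d=np.load(n+".npz"); return d["K"],d["E"],d["f"]
def ray(K,E,u,v):
    d=np.array([(u-K[0,2])/K[0,0],-(v-K[1,2])/K[1,1],-1.]); return E[:3,3],E[:3,:3]@d
def onz(n,u,v,z):
    K,E,_=load(n); o,d=ray(K,E,u,v); return o+d*(z-o[2])/d[2]
def proj(n,p):
    K,E,_=load(n); q=E[:3,:3].T@(np.asarray(p)-E[:3,3]); return K[0,2]+K[0,0]*q[0]/-q[2],K[1,2]-K[1,1]*q[1]/-q[2]
E
python3 - <<'E'
from h import *
import cv2
_,_,f=load("top"); t=cv2.resize(f[150:250,270:410],None,fx=5.6,fy=5.6,interpolation=cv2.INTER_CUBIC)
cv2.imwrite("pics/c1.png",t[:,:,::-1])
_,_,f=load("side"); t=cv2.resize(f[205:365,190:340],None,fx=3.7,fy=3.7,interpolation=cv2.INTER_CUBIC)
cv2.imwrite("pics/c2.png",t[:,:,::-1])
E
```

```text
(no output)
```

View pics/c1.png

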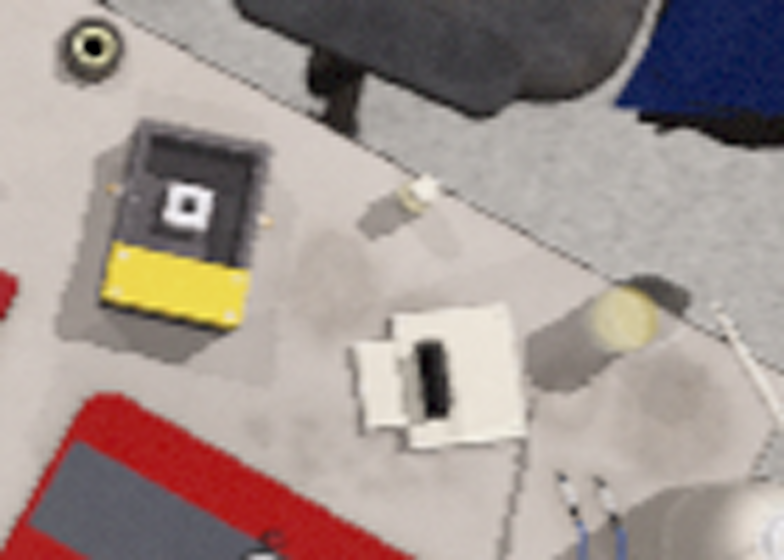

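```bash
python3 - <<'E'
from h import *
import cv2
P=lambda u,v,z: onz("top",270+(u+.5)/5.6-.5,150+(v+.5)/5.6-.5,z)[:2]
_,_,f=load("top"); c=cv2.resize(f[150:250,270:410],None,fx=5.6,fy=5.6,interpolation=cv2.INTER_CUBIC)
hsv=cv2.cvtColor(c,cv2.COLOR_RGB2HSV)
def rect(m,z):
    m=cv2.morphologyEx(m,cv2.MORPH_OPEN,np.ones((5,5)))
    k=max(cv2.findContours(m,0,2)[0],key=cv2.contourArea)
    b=cv2.boxPoints(cv2.minAreaRect(k)); w=np.array([P(*q,z) for q in b]); 
    M=cv2.moments(k);print(b.round().tolist(),"cen",P(M['m10']/M['m00'],M['m01']/M['m00'],z).round(4)); print(w.round(4).tolist(), np.linalg.norm(np.diff(w,axis=0),axis=1).round(4)); return w
box=np.zeros(c.shape[:2],np.uint8); box[200:340,80:280]=255
rect(cv2.inRange(hsv,(20,140,120),(35,255,255))&box,.065)
box[:]=0; box[330:430,405:470]=255
g=rect(cv2.inRange(c,(0,0,0),(90,90,90))&box,.046)
# chamber wall tops visible corners & cover corners
for q in[(143,120),(272,145)]: print("front wall corner",P(*q,.055))
for q in[(393,314),(511,304),(527,437),(411,448)]: print("plate",P(*q,.012))
for q in[(349,343),(365,432)]: print("tongue",P(*q,.011))
E
```

```text
[[100.0, 300.0], [113.0, 240.0], [248.0, 270.0], [235.0, 330.0]] cen [ 0.575  -0.2411]
[[0.5652, -0.1879], [0.6086, -0.1984], [0.5858, -0.2948], [0.5426, -0.2839]] [0.0447 0.0991 0.0445]
[[416.0, 345.0], [441.0, 342.0], [451.0, 415.0], [425.0, 418.0]] cen [ 0.5065 -0.4281]
[[0.5318, -0.4171], [0.5339, -0.4358], [0.4808, -0.4398], [0.4787, -0.4212]] [0.0188 0.0533 0.0187]
front wall corner [ 0.69888211 -0.22333019]
front wall corner [ 0.67891375 -0.31708503]
plate [ 0.55808404 -0.40890858]
plate [ 0.56439243 -0.49667438]
plate [ 0.46591146 -0.50310645]
plate [ 0.45892324 -0.41760248]
tongue [ 0.53701498 -0.37558012]
tongue [ 0.47111861 -0.38455298]
```

View pics/c2.png

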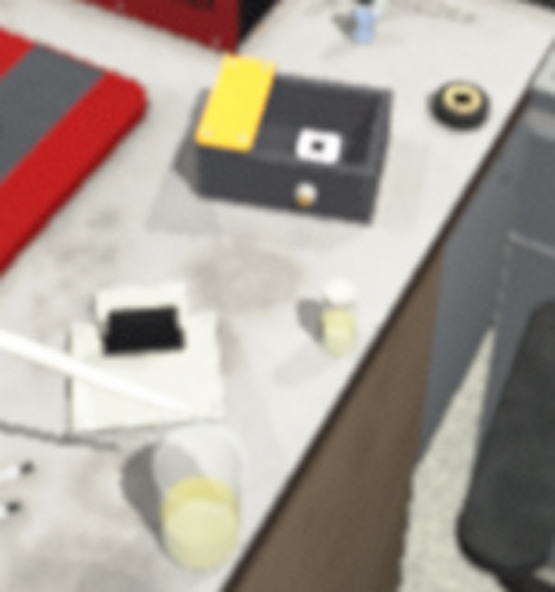

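```bash
python3 - <<'E'
from h import *
def tri(a,b):
    o1,d1=ray(*load("top")[:2],*a);o2,d2=ray(*load("side")[:2],*b)
    A=np.stack([d1,-d2],1);s=np.linalg.lstsq(A,o2-o1,rcond=None)[0];p,q=o1+d1*s[0],o2+d2*s[1];return ((p+q)/2).round(3),np.linalg.norm(p-q).round(4)
print("tube tip",tri((397.7,204.5),(242.7,316)))
print("bottle top",tri((403,246),(160,305)))
print("post on red",tri((310,285),(105,143)))
for p in[(.509,-.4335,.046),(.5066,-.3817,.011),(.597,-.2466,.065),(.689,-.270,.055)]: print(proj("side",p),proj("top",p))
E
```

```text
tube tip (array([ 0.548, -0.596,  0.157]), np.float64(0.007))
bottle top (array([ 0.39 , -0.592,  0.191]), np.float64(0.0007))
post on red (array([ 0.246, -0.239,  0.355]), np.float64(0.053))
(np.float64(227.6092736708735), np.float64(288.5506920097414)) (np.float64(348.156574195493), np.float64(216.73893389924257))
(np.float64(228.13600086941642), np.float64(281.79751434058846)) (np.float64(333.70343223279633), np.float64(218.14345515096215))
(np.float64(260.98752066190275), np.float64(232.42780097677525)) (np.float64(301.8233610982569), np.float64(195.19420954887082))
(np.float64(293.3980893819089), np.float64(240.33874851055828)) (np.float64(306.5771656470349), np.float64(173.22350635709054))
```

apply_moves --deltas '[{"z":-35},{"z":-35},{"x":20,"y":-4},{"x":33,"y":-6},{"x":33,"y":-6}]' --jaw 87

```text
$.deltas[0]: bad value
```

apply_moves --deltas '[{"x":33,"y":-6},{"x":33,"y":-6},{"x":33,"y":-6},{"x":33,"y":-6},{"x":33,"y":-7}]'

```text
$.deltas[0]: bad value
```

apply_moves --deltas '[{"x":34,"y":-8},{"x":34,"y":-7},{"twist":-0.14},{"twist":-0.14},{"twist":-0.14}]'

```text
$.deltas[0]: bad value
```

apply_moves --deltas '[{"twist":-0.14},{"twist":-0.14},{"twist":-0.14},{"twist":-0.14},{"twist":-0.14}]'

```text
$.deltas[0]: bad value
```

```bash
python3 - <<'E'
from rig import robot
import cv2,numpy as np
s=robot.get_state(); print(s["ee_pos"],s["ee_rot"],s["contact_force"],s["joint_positions"].round(2))
q=s["ee_rot"];print("yaw",np.degrees(2*np.arctan2(q[2],q[1])))
r=robot.read_camera("wrist"); cv2.imwrite("pics/w1.png",r["frame"][:,:,::-1]); np.savez("wrist.npz",K=r["K"],E=r["extrinsics"],f=r["frame"]); print(r["K"],r["extrinsics"].round(3))
E
```

```text
[ 0.23355986 -0.6061568   0.22175066] [-6.77209588e-04  9.83139229e-01  1.82857222e-01 -1.84914708e-04] [-0.18140522 -0.1859663   0.22123375] [ 1.1   0.33  0.04  1.47 -0.01  1.34 -0.06]
yaw 21.072463980867006
[[297.31863964   0.         262.01868607]
 [  0.         297.31863964 192.59341294]
 [  0.           0.           1.        ]] [[ 0.359  0.902  0.241  0.299]
 [-0.933  0.348  0.091 -0.582]
 [-0.002 -0.258  0.966  0.383]
 [ 0.     0.     0.     1.   ]]
```

View pics/w1.png

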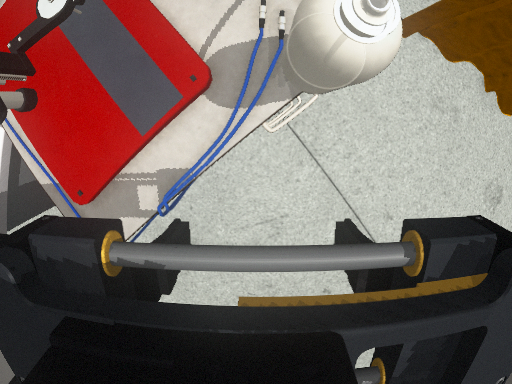

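apply_moves --deltas '[{"x":0,"y":0,"z":-35,"twist":0},{"x":0,"y":0,"z":-35,"twist":0},{"x":20,"y":-4,"z":0,"twist":0},{"x":33,"y":-6,"z":0,"twist":0},{"x":33,"y":-6,"z":0,"twist":0}]' --jaw 87

```text
clock: 0.65
ee_pos: [0.3085, -0.5603, 0.2925]
ee_rot: [-0.0, 0.983, 0.182, -0.0]
contact_force: [-0.5, -0.1, -0.2]
grip_width: 1.002
```

apply_moves --deltas '[{"x":33,"y":-6,"z":0,"twist":0},{"x":33,"y":-6,"z":0,"twist":0},{"x":33,"y":-6,"z":0,"twist":0},{"x":33,"y":-6,"z":0,"twist":0},{"x":33,"y":-7,"z":0,"twist":0}]'

```text
clock: 1.15
ee_pos: [0.452, -0.4716, 0.2922]
ee_rot: [-0.0, 0.983, 0.183, -0.0]
contact_force: [-0.3, -0.6, -0.0]
grip_width: 0.999
```

apply_moves --deltas '[{"x":34,"y":-8,"z":0,"twist":0},{"x":34,"y":-7,"z":0,"twist":0},{"x":0,"y":0,"z":0,"twist":-0.14},{"x":0,"y":0,"z":0,"twist":-0.14},{"x":0,"y":0,"z":0,"twist":-0.14}]'

```text
clock: 1.65
ee_pos: [0.5093, -0.4336, 0.292]
ee_rot: [-0.0, 0.922, 0.387, -0.0]
contact_force: [0.1, 0.7, 0.1]
grip_width: 1.001
```

apply_moves --deltas '[{"x":0,"y":0,"z":0,"twist":-0.14},{"x":0,"y":0,"z":0,"twist":-0.14},{"x":0,"y":0,"z":0,"twist":-0.14},{"x":0,"y":0,"z":0,"twist":-0.14},{"x":0,"y":0,"z":0,"twist":-0.14}]'

```text
clock: 2.15
ee_pos: [0.5089, -0.4339, 0.2921]
ee_rot: [-0.0, 0.734, 0.679, -0.0]
contact_force: [0.0, 1.2, 0.4]
grip_width: 1.0
```

```bash
python3 - <<'E'
from rig import robot
import cv2,numpy as np
s=robot.get_state(); print(s["clock"],s["ee_pos"],s["ee_rot"],s["contact_force"],s["joint_positions"].round(2))
q=s["ee_rot"];print("yaw",np.degrees(2*np.arctan2(q[2],q[1])))
r=robot.read_camera("wrist"); cv2.imwrite("pics/w2.png",r["frame"][:,:,::-1]); np.savez("wrist.npz",K=r["K"],E=r["extrinsics"],f=r["frame"]); print(r["extrinsics"].round(3))
E
```

```text
2.15 [ 0.50890078 -0.43391527  0.29212599] [-3.88332734e-04  7.33908618e-01  6.79248104e-01 -5.84172173e-05] [0.04944535 1.20835369 0.3975691 ] [ 0.83  0.37 -0.27  1.29  0.1   1.5   0.5 ]
yaw 85.56983844425615
[[ 0.997  0.075  0.021  0.514]
 [-0.078  0.964  0.256 -0.365]
 [-0.002 -0.257  0.967  0.453]
 [ 0.     0.     0.     1.   ]]
```

View pics/w2.png

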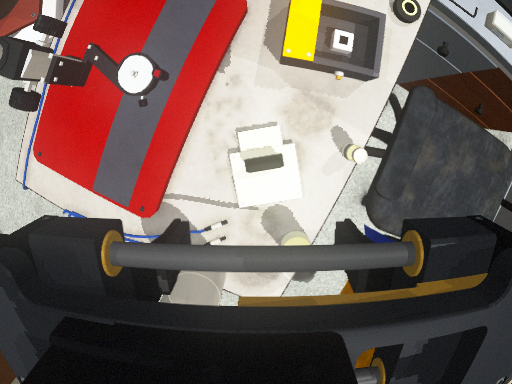

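```bash
cat >> h.py <<'E'
def wray(u,v):
    K,E,_=load("wrist"); x,y=(u-K[0,2])/K[0,0],(v-K[1,2])/K[1,1]; r=np.hypot(x,y)+1e-12
    return E[:3,3],E[:3,:3]@np.array([np.sin(r)*x/r,-np.sin(r)*y/r,-np.cos(r)])
def wonz(u,v,z):
    o,d=wray(u,v); return (o+d*(z-o[2])/d[2])
E
python3 - <<'E'
from h import *
import cv2
for q in[(229,153),(297,143),(236,207),(301,197)]: print("plate",wonz(*q,.012)[:2].round(4))
for q in[(235,131),(281,123)]: print("tongue",wonz(*q,.011)[:2].round(4))
for q in[(385,15),(377,80)]: print("frontwall",wonz(*q,.055)[:2].round(4))
f=load("wrist")[2]; c=cv2.resize(np.hstack([f[110:220,220:310],f[0:110,270:400]]),None,fx=3.5,fy=3.5,interpolation=cv2.INTER_CUBIC)
cv2.imwrite("pics/w2c.png",c[:,:,::-1])
E
```

```text
plate [ 0.46   -0.4163]
plate [ 0.5625 -0.4091]
plate [ 0.4623 -0.5014]
plate [ 0.5643 -0.493 ]
tongue [ 0.4719 -0.3843]
tongue [ 0.5407 -0.3778]
frontwall [ 0.6997 -0.2235]
frontwall [ 0.6767 -0.3215]
```

View pics/w2c.png

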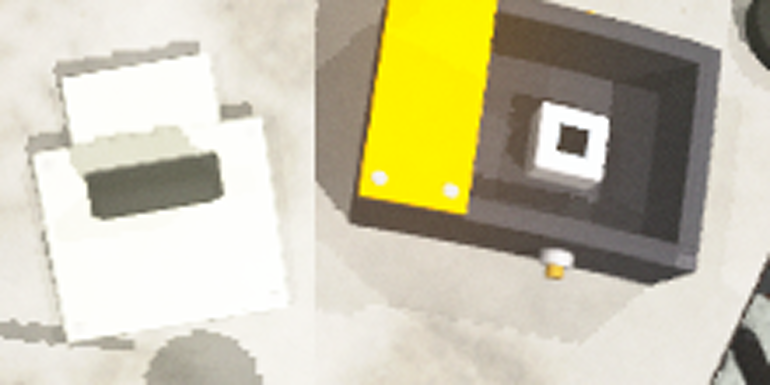

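```bash
python3 - <<'E'
from h import *
L=lambda u,v:(220+u/3.5,110+v/3.5); R=lambda u,v:(270+(u-315)/3.5,v/3.5)
def fit(model,w):
    m=np.array(model);w=np.array(w);mc,wc=m.mean(0),w.mean(0);a,b=m-mc,w-wc
    th=np.arctan2((a[:,0]*b[:,1]-a[:,1]*b[:,0]).sum(),(a*b).sum())
    C=np.array([[np.cos(th),-np.sin(th)],[np.sin(th),np.cos(th)]]);o=wc-C@mc
    print("origin",o.round(4),"yaw",np.degrees(th).round(2),"res mm",((w-(m@C.T+o))*1e3).round(1).tolist())
P=lambda q,z: wonz(*q,z)[:2]
# cover: image left (world -x) is +y of cover
fit([(22,50),(22,-50),(-64,50),(-64,-50),(52,32),(52,-32)],[P(L(*q),.012) for q in[(35,152),(261,119),(72,341),(287,305),(60,75),(214,52)]])
fit([(q[0]/1e3,q[1]/1e3) for q in[(22,50),(22,-50),(-64,50),(-64,-50),(52,32),(52,-32)]],[P(L(*q),.012) for q in[(35,152),(261,119),(72,341),(287,305),(60,75),(214,52)]])
# chamber
w=[P(R(720,50),.055),P(R(695,272),.055),P(R(468,213),.065),P(R(362,194),.065)]
fit([(-.057,-.05),(-.057,.05),(.04,.05),(.081,.05)],w)
T=lambda u,v,z: onz("top",270+(u+.5)/5.6-.5,150+(v+.5)/5.6-.5,z)[:2]
fit([(-.057,-.05),(-.057,.05),(.04,.05),(.04,-.05)],[T(143,120,.055),T(272,145,.055),[.5858,-.2948],[.6086,-.1984]])
E
```

```text
origin [ 0.7875 -3.7534] yaw 94.74 res mm [[51321.7, -14454.6], [-48238.7, -22715.4], [44219.5, 71165.5], [-55341.7, 62907.2], [35877.3, -45808.1], [-27838.1, -51094.7]]
origin [ 0.5122 -0.4348] yaw 94.74 res mm [[1.0, -0.1], [-1.4, -1.6], [1.7, 0.1], [-1.4, 1.1], [-0.8, 0.5], [1.0, -0.1]]
origin [ 0.6359 -0.257 ] yaw 166.92 res mm [[-1.7, -1.1], [-0.8, 0.4], [0.7, 0.5], [1.7, 0.2]]
origin [ 0.6348 -0.2564] yaw 166.47 res mm [[-3.0, -2.2], [0.4, 1.3], [1.6, 0.9], [1.0, 0.0]]
```

apply_moves --deltas '[{"x":0,"y":2,"z":20,"twist":-0.08},{"x":0,"y":0,"z":40,"twist":-0.08},{"x":0,"y":0,"z":45,"twist":0},{"x":0,"y":0,"z":45,"twist":0},{"x":0,"y":0,"z":40,"twist":0}]'

```text
clock: 2.7
ee_pos: [0.5103, -0.4338, 0.1001]
ee_rot: [-0.001, 0.681, 0.733, -0.0]
contact_force: [0.3, -0.4, 0.3]
grip_width: 1.001
```

apply_moves --deltas '[{"x":0,"y":0,"z":30,"twist":0},{"x":0,"y":0,"z":25,"twist":0},{"x":0,"y":0,"z":18,"twist":0},{"x":0,"y":0,"z":11,"twist":0},{"x":0,"y":0,"z":0,"twist":0}]'

```text
clock: 3.2
ee_pos: [0.5101, -0.4334, 0.0168]
ee_rot: [-0.001, 0.68, 0.733, -0.0]
contact_force: [0.2, -0.9, -0.8]
grip_width: 0.998
```

```bash
python3 - <<'E'
from rig import robot
import cv2,numpy as np
s=robot.get_state(); print(s["clock"],s["ee_pos"],s["contact_force"])
q=s["ee_rot"];print("yaw",np.degrees(2*np.arctan2(q[2],q[1])))
r=robot.read_camera("wrist"); cv2.imwrite("pics/w3.png",r["frame"][:,:,::-1])
E
```

```text
3.2 [ 0.51011781 -0.43342276  0.01680932] [ 0.22839523 -0.87683563 -0.83767397]
yaw 94.32534472485233
```

View pics/w3.png

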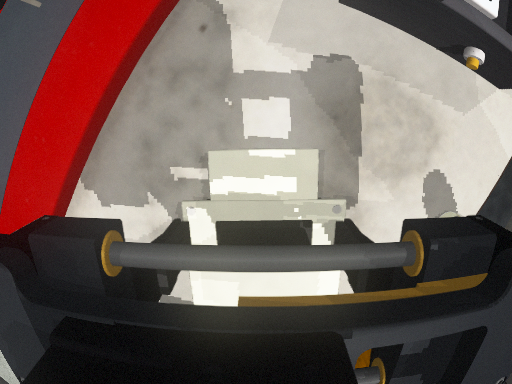

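apply_moves --deltas '[{"x":-1,"y":0,"z":0,"twist":0},{"x":0,"y":0,"z":0,"twist":0},{"x":0,"y":0,"z":0,"twist":0},{"x":0,"y":0,"z":0,"twist":0},{"x":0,"y":0,"z":0,"twist":0}]' --jaw 30

```text
clock: 3.75
ee_pos: [0.5112, -0.4352, 0.0189]
ee_rot: [0.0, 0.679, 0.734, 0.0]
contact_force: [-0.0, 0.9, -0.3]
grip_width: 0.631
```

apply_moves --deltas '[{"x":0,"y":0,"z":0,"twist":0},{"x":0,"y":0,"z":-3,"twist":0},{"x":0,"y":0,"z":-10,"twist":0},{"x":0,"y":0,"z":-20,"twist":0},{"x":0,"y":0,"z":-20,"twist":0}]'

```text
clock: 4.25
ee_pos: [0.5109, -0.4349, 0.0723]
ee_rot: [-0.0, 0.679, 0.734, 0.0]
contact_force: [0.4, -0.4, -2.5]
grip_width: 0.569
```

apply_moves --deltas '[{"x":0,"y":0,"z":-30,"twist":0},{"x":0,"y":0,"z":-30,"twist":0},{"x":0,"y":0,"z":-20,"twist":-0.1},{"x":0,"y":0,"z":0,"twist":-0.14},{"x":0,"y":0,"z":0,"twist":-0.14}]'

```text
clock: 4.75
ee_pos: [0.5115, -0.4354, 0.1534]
ee_rot: [0.001, 0.526, 0.85, -0.0]
contact_force: [0.3, 0.6, -2.3]
grip_width: 0.571
```

apply_moves --deltas '[{"x":0,"y":0,"z":0,"twist":-0.14},{"x":0,"y":0,"z":0,"twist":-0.14},{"x":0,"y":0,"z":0,"twist":-0.14},{"x":0,"y":0,"z":0,"twist":-0.14},{"x":0,"y":0,"z":0,"twist":-0.14}]'

```text
clock: 5.25
ee_pos: [0.511, -0.4351, 0.1522]
ee_rot: [0.0, 0.203, 0.979, -0.0]
contact_force: [-0.3, -0.4, -1.5]
grip_width: 0.569
```

apply_moves --deltas '[{"x":0,"y":0,"z":0,"twist":-0.14},{"x":0,"y":0,"z":0,"twist":-0.04},{"x":0,"y":0,"z":0,"twist":0},{"x":0,"y":0,"z":0,"twist":0},{"x":0,"y":0,"z":0,"twist":0}]'

```text
clock: 5.75
ee_pos: [0.5111, -0.4351, 0.1518]
ee_rot: [-0.0, 0.117, 0.993, -0.0]
contact_force: [0.6, 0.2, -2.3]
grip_width: 0.569
```

apply_moves --deltas '[{"x":-8,"y":17,"z":0,"twist":0},{"x":-15,"y":32,"z":0,"twist":0},{"x":-16,"y":34,"z":0,"twist":0},{"x":-16,"y":34,"z":0,"twist":0},{"x":-16,"y":34,"z":0,"twist":0}]'

```text
clock: 6.25
ee_pos: [0.6165, -0.3023, 0.1518]
ee_rot: [0.0, 0.117, 0.993, 0.0]
contact_force: [0.7, 0.2, -2.6]
grip_width: 0.566
```

apply_moves --deltas '[{"x":-15,"y":32,"z":0,"twist":0},{"x":-10,"y":19,"z":0,"twist":0},{"x":0,"y":0,"z":0,"twist":0},{"x":0,"y":0,"z":0,"twist":0},{"x":0,"y":0,"z":0,"twist":0}]'

```text
clock: 6.75
ee_pos: [0.6508, -0.2618, 0.1515]
ee_rot: [-0.0, 0.117, 0.993, -0.0]
contact_force: [-0.0, 0.5, -1.6]
grip_width: 0.573
```

```bash
python3 - <<'E'
from rig import robot
import cv2,numpy as np
s=robot.get_state(); print(s["clock"],s["ee_pos"],s["contact_force"])
q=s["ee_rot"];print("yaw",np.degrees(2*np.arctan2(q[2],q[1])))
o=[]
for n in("wrist","top","side"):
    r=robot.read_camera(n); np.savez(f"{n}{'' if n=='wrist' else '2'}.npz",K=r["K"],E=r["extrinsics"],f=r["frame"]); f=r["frame"]
    o.append(cv2.resize(f,(400,300)) if n=="wrist" else cv2.resize(f[140:215,250:350] if n=="top" else f[185:260,230:330],(400,300),interpolation=cv2.INTER_CUBIC))
cv2.imwrite("pics/m4.png",np.vstack([np.hstack(o[:2]),np.hstack([o[2],o[2]*0])])[:,:,::-1])
E
```

```text
6.75 [ 0.65081043 -0.26182709  0.15147822] [-0.04091722  0.52613184 -1.61265949]
yaw 166.52161920915628
```

View pics/m4.png

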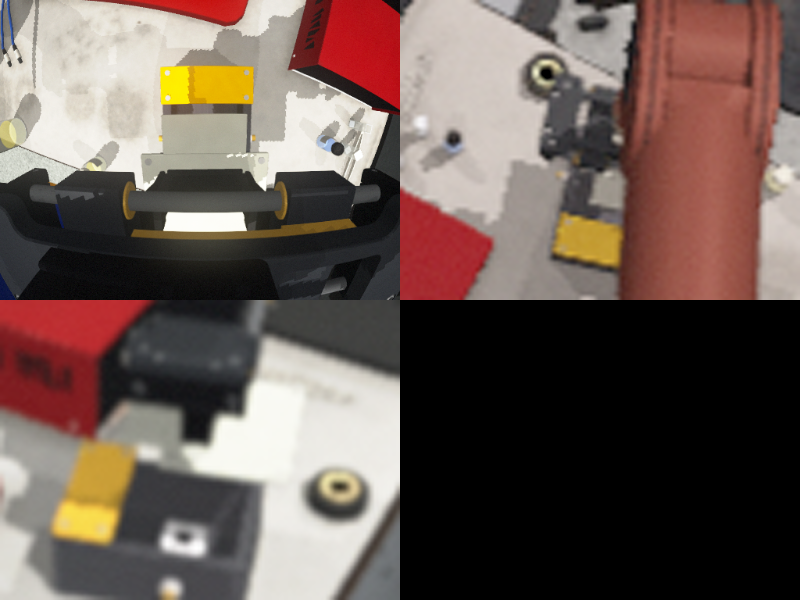

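```bash
python3 - <<'E'
from h import *
import cv2
f=load("wrist")[2]; hsv=cv2.cvtColor(f,cv2.COLOR_RGB2HSV)
m=cv2.inRange(hsv,(18,150,100),(35,255,255)); m[150:]=0; m=cv2.morphologyEx(m,cv2.MORPH_OPEN,np.ones((3,3)))
k=max(cv2.findContours(m,0,2)[0],key=cv2.contourArea)[:,0]
cor=[k[np.argmin(k@np.array(d))] for d in[(1,1),(-1,1),(1,-1),(-1,-1)]]  # TL TR BL BR
w=np.array([wonz(*c,.065)[:2] for c in cor]); print(cor,w.round(4).tolist())
ex=np.array([-.9727,.232]);ey=np.array([-.232,-.9727]);o=np.array([.6355,-.2567])
print("hood in chamber est",[( ((p-o)@ex*1e3).round(1),((p-o)@ey*1e3).round(1)) for p in w])
# tongue area rows
g=cv2.cvtColor(f,cv2.COLOR_RGB2GRAY)
for r in(150,165,180,200): print(r,[ (i,int(g[r,i]),int(g[r,i+1])) for i in range(170,350) if abs(int(g[r,i+1])-int(g[r,i-1]))>35])
for c in(225,260,300): print("col",c,[ (i,int(g[i,c])) for i in range(125,220) if abs(int(g[i+1,c])-int(g[i-1,c]))>25])
E
```

```text
[array([206,  86], dtype=int32), array([323,  85], dtype=int32), array([206, 132], dtype=int32), array([323, 132], dtype=int32)] [[0.5466, -0.2852], [0.5683, -0.1905], [0.5843, -0.2947], [0.6071, -0.1993]]
hood in chamber est [(np.float64(79.8), np.float64(48.3)), (np.float64(80.7), np.float64(-48.8)), (np.float64(41.0), np.float64(48.9)), (np.float64(40.9), np.float64(-49.3))]
150 [(206, 207, 176), (315, 163, 119), (316, 119, 82), (321, 122, 163), (322, 163, 169)]
165 [(206, 206, 182), (315, 158, 91), (316, 91, 91), (320, 100, 144), (321, 144, 173)]
180 [(207, 182, 175), (315, 141, 88), (316, 88, 88), (319, 94, 156), (320, 156, 215), (322, 188, 138), (323, 138, 142), (332, 173, 224), (333, 224, 225), (334, 225, 175), (335, 175, 174), (337, 183, 222), (339, 211, 176), (342, 203, 225), (345, 198, 177), (347, 221, 221), (348, 221, 174), (349, 174, 178)]
200 [(179, 235, 189), (180, 189, 174), (289, 167, 230), (290, 230, 246), (295, 221, 177), (296, 177, 176), (301, 171, 238), (302, 238, 246), (304, 205, 175), (309, 174, 243), (310, 243, 245), (313, 246, 175), (314, 175, 175), (320, 222, 250), (322, 243, 195), (323, 195, 194)]
col 225 [(132, 211), (133, 136), (134, 79), (145, 81), (146, 123), (147, 176), (216, 167), (217, 47)]
col 260 [(132, 128), (145, 136), (146, 159), (215, 167), (216, 133), (217, 49)]
col 300 [(131, 176), (132, 132), (133, 80), (144, 79), (145, 122), (146, 177), (215, 164), (216, 70)]
```

```bash
python3 - <<'E'
from h import *
ex=np.array([-.9727,.232]);ey=np.array([-.232,-.9727]);o=np.array([.6355,-.2567])
for q in[(207.5,146),(315.5,145),(261.5,145.5),(207.5,180),(315.3,180)]:
    p=wonz(*q,.143)[:2]; print(((p-o)@ex*1e3).round(1),((p-o)@ey*1e3).round(1))
t=np.array([.6508,-.2618]);print("tcp",(t-o)@ex,(t-o)@ey)
E
```

```text
36.9 33.3
37.4 -29.0
36.8 2.1
16.7 34.1
16.7 -29.6
tcp -0.01606551000000009 0.0014111699999999725
```

apply_moves --deltas '[{"x":1,"y":2,"z":10,"twist":0},{"x":0,"y":0,"z":20,"twist":0},{"x":0,"y":0,"z":20,"twist":0},{"x":0,"y":0,"z":15,"twist":0},{"x":0,"y":0,"z":7,"twist":0}]'

```text
clock: 7.4
ee_pos: [0.6496, -0.2586, 0.0772]
ee_rot: [-0.001, 0.117, 0.993, 0.0]
contact_force: [-0.2, -0.3, -1.9]
grip_width: 0.57
```

apply_moves --deltas '[{"x":0,"y":0,"z":1,"twist":0},{"x":0,"y":0,"z":1,"twist":0},{"x":0,"y":0,"z":1,"twist":0},{"x":0,"y":0,"z":0,"twist":0},{"x":0,"y":0,"z":0,"twist":0}]'

```text
clock: 7.9
ee_pos: [0.6511, -0.2587, 0.0771]
ee_rot: [0.0, 0.117, 0.993, -0.0]
contact_force: [1.0, -0.4, -2.2]
grip_width: 0.57
```

```bash
cat > t.py <<'E'
from rig import robot
import cv2,numpy as np,h
s=robot.get_state(); r=robot.read_camera("wrist"); np.savez("wrist.npz",K=r["K"],E=r["extrinsics"],f=r["frame"])
ex=np.array([-.9727,.232]);ey=np.array([-.232,-.9727]);o=np.array([.6355,-.2567])
t=s["ee_pos"][:2]; print(s["clock"],"tcp xyz",((t-o)@ex*1e3).round(1),((t-o)@ey*1e3).round(1),(s["ee_pos"][2]*1e3).round(1))
F=s["contact_force"];print("F ch",(F[:2]@ex).round(1),(F[:2]@ey).round(1),F[2].round(1),"T",(s["ft_torque"][:2]@ey).round(2))
f=cv2.cvtColor(r["frame"],cv2.COLOR_RGB2GRAY).astype(int)
for c in(225,300): print("col",c,[(i,f[i,c]) for i in range(95,225) if abs(f[i+1,c]-f[i-1,c])>25])
E
python3 t.py
```

```text
7.9 tcp xyz -15.7 -1.6 77.1
F ch -1.1 0.1 -2.2 T 0.03
col 225 [(140, np.int64(130)), (141, np.int64(74)), (145, np.int64(77)), (146, np.int64(125)), (147, np.int64(172)), (216, np.int64(169)), (217, np.int64(44))]
col 300 [(139, np.int64(142)), (140, np.int64(107)), (141, np.int64(72)), (144, np.int64(79)), (145, np.int64(119)), (146, np.int64(179)), (197, np.int64(170)), (199, np.int64(173)), (215, np.int64(167)), (216, np.int64(69))]
```

apply_moves --deltas '[{"x":0,"y":0,"z":1,"twist":0},{"x":0,"y":0,"z":1,"twist":0},{"x":0,"y":0,"z":1,"twist":0},{"x":0,"y":0,"z":1,"twist":0},{"x":0,"y":0,"z":0,"twist":0}]'

```text
clock: 8.45
ee_pos: [0.6508, -0.2587, 0.0735]
ee_rot: [0.0, 0.117, 0.993, -0.0]
contact_force: [-4.0, 1.5, 5.9]
grip_width: 0.568
```

apply_moves --deltas '[{"x":0,"y":0,"z":0.5,"twist":0},{"x":0,"y":0,"z":0.5,"twist":0},{"x":0,"y":0,"z":0.5,"twist":0},{"x":0,"y":0,"z":0,"twist":0},{"x":0,"y":0,"z":0,"twist":0}]'

```text
clock: 8.95
ee_pos: [0.6507, -0.2587, 0.0728]
ee_rot: [0.0, 0.117, 0.993, -0.0]
contact_force: [-8.3, 2.1, 10.7]
grip_width: 0.57
```

```bash
python3 t.py
```

```text
8.95 tcp xyz -15.3 -1.6 72.8
F ch 8.6 -0.1 10.7 T -1.42
col 225 [(141, np.int64(134)), (142, np.int64(84)), (145, np.int64(76)), (146, np.int64(104)), (147, np.int64(167)), (216, np.int64(168)), (217, np.int64(94)), (218, np.int64(48))]
col 300 [(141, np.int64(129)), (142, np.int64(74)), (144, np.int64(73)), (145, np.int64(101)), (146, np.int64(162)), (195, np.int64(174)), (215, np.int64(167)), (216, np.int64(92)), (217, np.int64(50))]
```

apply_moves --deltas '[{"x":0.6,"y":0,"z":0,"twist":0},{"x":0.5,"y":0,"z":0.5,"twist":0},{"x":0.5,"y":0,"z":0.5,"twist":0},{"x":0.5,"y":0,"z":0.5,"twist":0},{"x":0,"y":0,"z":0,"twist":0}]'

```text
clock: 9.5
ee_pos: [0.6497, -0.2584, 0.0713]
ee_rot: [0.001, 0.117, 0.993, -0.0]
contact_force: [-2.7, 0.5, 8.1]
grip_width: 0.574
```

```bash
python3 t.py
```

```text
9.5 tcp xyz -14.2 -1.7 71.3
F ch 2.8 0.1 8.1 T -0.15
col 225 [(143, np.int64(132)), (144, np.int64(85)), (146, np.int64(71)), (147, np.int64(107)), (148, np.int64(165)), (217, np.int64(168)), (218, np.int64(67))]
col 300 [(143, np.int64(123)), (144, np.int64(70)), (145, np.int64(73)), (146, np.int64(99)), (147, np.int64(151)), (148, np.int64(178)), (192, np.int64(176)), (193, np.int64(233)), (196, np.int64(246)), (197, np.int64(164)), (216, np.int64(169)), (217, np.int64(94)), (218, np.int64(49))]
```

apply_moves --deltas '[{"x":0.5,"y":0,"z":0.7,"twist":0},{"x":0.5,"y":0,"z":0.7,"twist":0},{"x":0.5,"y":0,"z":0.7,"twist":0},{"x":0.5,"y":0,"z":0.7,"twist":0},{"x":0,"y":0,"z":0,"twist":0}]'

```text
clock: 10.05
ee_pos: [0.648, -0.2579, 0.0684]
ee_rot: [0.001, 0.117, 0.993, -0.0]
contact_force: [-1.3, 0.8, 7.1]
grip_width: 0.568
```

```bash
python3 t.py
```

```text
10.05 tcp xyz -12.4 -1.7 68.4
F ch 1.5 -0.4 7.1 T 0.07
col 225 [(146, np.int64(145)), (147, np.int64(121)), (149, np.int64(96)), (150, np.int64(149)), (151, np.int64(177)), (198, np.int64(174)), (200, np.int64(169)), (218, np.int64(173)), (219, np.int64(130)), (220, np.int64(43))]
col 300 [(146, np.int64(145)), (147, np.int64(118)), (149, np.int64(123)), (150, np.int64(178)), (198, np.int64(178)), (218, np.int64(167)), (219, np.int64(65))]
```

apply_moves --deltas '[{"x":0.5,"y":0,"z":0.6,"twist":0},{"x":1,"y":0,"z":0,"twist":0},{"x":1,"y":0,"z":0,"twist":0},{"x":1,"y":0,"z":0,"twist":0},{"x":0,"y":0,"z":0,"twist":0}]'

```text
clock: 10.6
ee_pos: [0.6453, -0.2573, 0.068]
ee_rot: [0.002, 0.117, 0.993, -0.0]
contact_force: [3.1, -0.3, 6.4]
grip_width: 0.574
```

```bash
cat >> t.py <<'E'
a=robot.read_camera("side")["frame"][185:260,230:330]
cv2.imwrite("pics/t%03d.png"%int(s["clock"]*10),np.hstack([cv2.resize(r["frame"][60:230,160:370],(420,340)),cv2.resize(a,(380,340),interpolation=cv2.INTER_CUBIC)])[:,:,::-1])
E
python3 t.py; ls pics
```

```text
10.6 tcp xyz -9.7 -1.7 68.0
F ch -3.1 -0.5 6.4 T 0.93
col 225 [(153, np.int64(168)), (219, np.int64(168)), (220, np.int64(46))]
col 300 [(152, np.int64(156)), (153, np.int64(183)), (218, np.int64(171)), (219, np.int64(96)), (220, np.int64(48))]
c1.png
c2.png
m4.png
side0.png
t106.png
top0.png
w1.png
w2.png
w2c.png
w3.png
```

View pics/t106.png

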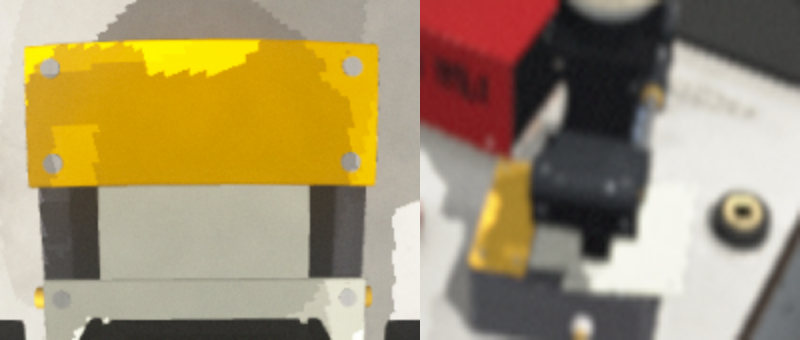

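apply_moves --deltas '[{"x":0,"y":0,"z":-0.5,"twist":0},{"x":0.7,"y":0,"z":-0.3,"twist":0},{"x":0.8,"y":0,"z":0,"twist":0},{"x":0.8,"y":0,"z":0,"twist":0},{"x":0,"y":0,"z":0,"twist":0}]'

```text
clock: 11.2
ee_pos: [0.642, -0.2565, 0.0678]
ee_rot: [0.001, 0.117, 0.993, -0.0]
contact_force: [2.2, -0.6, 6.4]
grip_width: 0.573
```

```bash
python3 t.py
```

```text
11.2 tcp xyz -6.3 -1.7 67.8
F ch -2.3 0.1 6.4 T 1.0
col 225 [(159, np.int64(164)), (219, np.int64(167)), (220, np.int64(46))]
col 300 [(158, np.int64(166)), (218, np.int64(170)), (219, np.int64(93)), (220, np.int64(46))]
```

apply_moves --deltas '[{"x":0,"y":0,"z":-0.5,"twist":0},{"x":0,"y":0,"z":-0.3,"twist":0},{"x":0.7,"y":0,"z":0,"twist":0},{"x":0.7,"y":0,"z":0,"twist":0},{"x":0,"y":0,"z":0,"twist":0}]'

```text
clock: 11.8
ee_pos: [0.6396, -0.256, 0.0676]
ee_rot: [-0.0, 0.117, 0.993, 0.0]
contact_force: [2.6, -0.7, 3.0]
grip_width: 0.572
```

apply_moves --deltas '[{"x":0.7,"y":0,"z":0,"twist":0},{"x":0.7,"y":0,"z":0,"twist":0},{"x":0,"y":0,"z":0,"twist":0},{"x":0,"y":0,"z":0,"twist":0},{"x":0,"y":0,"z":0,"twist":0}]'

```text
clock: 12.3
ee_pos: [0.6383, -0.2557, 0.0677]
ee_rot: [-0.0, 0.117, 0.993, 0.0]
contact_force: [1.3, 0.0, 2.7]
grip_width: 0.57
```

apply_moves --deltas '[{"x":0.7,"y":0,"z":0,"twist":0},{"x":0.7,"y":0,"z":0,"twist":0},{"x":0.6,"y":0,"z":0,"twist":0},{"x":0,"y":0,"z":0,"twist":0},{"x":0,"y":0,"z":0,"twist":0}]'

```text
clock: 12.8
ee_pos: [0.6363, -0.2553, 0.0677]
ee_rot: [-0.0, 0.117, 0.993, 0.0]
contact_force: [1.6, -1.4, 2.0]
grip_width: 0.569
```

apply_moves --deltas '[{"x":0.7,"y":0,"z":0,"twist":0},{"x":0.7,"y":0,"z":0,"twist":0},{"x":0.6,"y":0,"z":0,"twist":0},{"x":0,"y":0,"z":0,"twist":0},{"x":0,"y":0,"z":0,"twist":0}]'

```text
clock: 13.3
ee_pos: [0.6354, -0.255, 0.0679]
ee_rot: [0.001, 0.117, 0.993, -0.0]
contact_force: [5.7, -1.1, 0.6]
grip_width: 0.574
```

```bash
python3 t.py
```

```text
13.3 tcp xyz 0.5 -1.6 67.9
F ch -5.8 -0.3 0.6 T 1.63
col 225 [(170, np.int64(153)), (171, np.int64(176)), (219, np.int64(168)), (220, np.int64(44))]
col 300 [(170, np.int64(174)), (198, np.int64(181)), (218, np.int64(168)), (219, np.int64(67))]
```

apply_moves --deltas '[{"x":-0.7,"y":0,"z":0.3,"twist":0},{"x":-0.4,"y":0,"z":0.5,"twist":0},{"x":-0.4,"y":0,"z":0.5,"twist":0},{"x":-0.4,"y":0,"z":0.5,"twist":0},{"x":0,"y":0,"z":0,"twist":0}]'

```text
clock: 13.9
ee_pos: [0.6362, -0.2553, 0.0671]
ee_rot: [-0.0, 0.117, 0.993, -0.0]
contact_force: [-0.5, -1.0, 11.2]
grip_width: 0.571
```

```bash
python3 t.py
```

```text
13.9 tcp xyz -0.4 -1.6 67.1
F ch 0.3 1.1 11.2 T -0.46
col 225 [(169, np.int64(149)), (170, np.int64(173)), (218, np.int64(165)), (219, np.int64(62))]
col 300 [(169, np.int64(173)), (217, np.int64(173)), (218, np.int64(129)), (219, np.int64(47))]
```

apply_moves --deltas '[{"x":-0.4,"y":0,"z":0.4,"twist":0},{"x":-0.4,"y":0,"z":0.4,"twist":0},{"x":-0.4,"y":0,"z":0.4,"twist":0},{"x":0,"y":0,"z":0,"twist":0},{"x":0,"y":0,"z":0,"twist":0}]'

```text
clock: 14.5
ee_pos: [0.6374, -0.2555, 0.0659]
ee_rot: [-0.0, 0.117, 0.993, -0.0]
contact_force: [-1.4, -0.1, 12.7]
grip_width: 0.57
```

```bash
python3 t.py
```

```text
14.5 tcp xyz -1.6 -1.6 65.9
F ch 1.4 0.4 12.7 T -0.5
col 225 [(167, np.int64(154)), (168, np.int64(174)), (217, np.int64(166)), (218, np.int64(49))]
col 300 [(167, np.int64(167)), (216, np.int64(169)), (217, np.int64(96)), (218, np.int64(44))]
```

apply_moves --deltas '[{"x":-0.4,"y":0,"z":0.4,"twist":0},{"x":-0.4,"y":0,"z":0.4,"twist":0},{"x":-0.4,"y":0,"z":0.4,"twist":0},{"x":0,"y":0,"z":0,"twist":0},{"x":0,"y":0,"z":0,"twist":0}]'

```text
clock: 15.1
ee_pos: [0.6387, -0.2558, 0.0647]
ee_rot: [-0.0, 0.117, 0.993, -0.0]
contact_force: [-1.5, 0.4, 11.2]
grip_width: 0.573
```

```bash
python3 t.py
```

```text
15.1 tcp xyz -2.9 -1.6 64.7
F ch 1.5 -0.1 11.2 T -0.43
col 225 [(166, np.int64(163)), (215, np.int64(173)), (216, np.int64(131)), (217, np.int64(46))]
col 300 [(165, np.int64(165)), (215, np.int64(168)), (216, np.int64(65))]
```

```bash
python3 - <<'E'
from rig import robot
import cv2,numpy as np
a=robot.read_camera("side")["frame"][195:255,240:320]
cv2.imwrite("pics/s11.png",cv2.resize(a,(800,600),interpolation=cv2.INTER_CUBIC)[:,:,::-1])
E
```

```text
(no output)
```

View pics/s11.png

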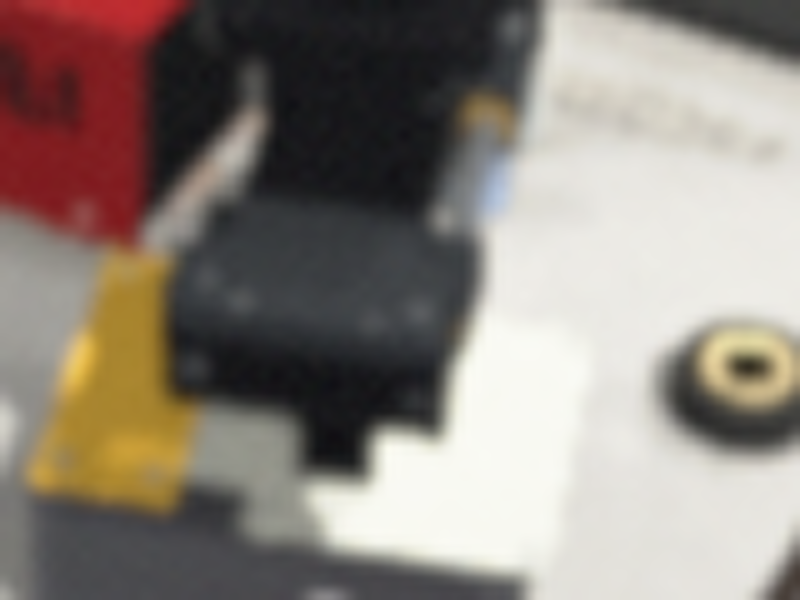

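```bash
python3 - <<'E'
from h import *
ex=np.array([-.9727,.232]);ey=np.array([-.232,-.9727]);o=np.array([.6355,-.2567])
def pr(x,y,z):
    p=o+ex*x+ey*y; u,v=proj("side",(*p,z)); return round((u-240+.5)*10-.5),round((v-195+.5)*10-.5)
for nm,a in dict(hoodcorner=(.0407,.05,.065),wallcorner=(-.0563,.05,.055),plate_nr_flat=(-.067,.050,.059),plate_nr_up4=(-.067,.05,.063),plate_far_flat=(-.067,-.05,.059),plate_far_up4=(-.067,-.05,.063),rear_near=(.019,.05,.059)).items(): print(nm,pr(*a))
E
```

```text
hoodcorner (173, 499)
wallcorner (517, 580)
plate_nr_flat (556, 576)
plate_nr_up4 (557, 566)
plate_far_flat (604, 338)
plate_far_up4 (605, 328)
rear_near (249, 527)
```

apply_moves --deltas '[{"x":-0.3,"y":0,"z":0.4,"twist":0},{"x":-0.3,"y":0,"z":0.4,"twist":0},{"x":0,"y":0,"z":0,"twist":0},{"x":0,"y":0,"z":0,"twist":0},{"x":0,"y":0,"z":0,"twist":0}]'

```text
clock: 15.75
ee_pos: [0.6388, -0.2558, 0.0646]
ee_rot: [-0.0, 0.117, 0.993, -0.0]
contact_force: [-5.7, 2.6, 18.9]
grip_width: 0.571
```

```bash
python3 t.py
```

```text
15.75 tcp xyz -3.0 -1.6 64.6
F ch 6.2 -1.2 18.9 T -1.55
col 225 [(166, np.int64(166)), (215, np.int64(175)), (216, np.int64(130)), (217, np.int64(45))]
col 300 [(165, np.int64(167)), (215, np.int64(166)), (216, np.int64(64))]
```

apply_moves --deltas '[{"x":0.3,"y":0,"z":-0.7,"twist":0},{"x":0.3,"y":0,"z":-0.8,"twist":0},{"x":0,"y":0,"z":0,"twist":0},{"x":0,"y":0,"z":0,"twist":0},{"x":0,"y":0,"z":0,"twist":0}]'

```text
clock: 16.35
ee_pos: [0.6386, -0.2558, 0.0647]
ee_rot: [-0.0, 0.117, 0.993, -0.0]
contact_force: [0.5, 0.6, 7.1]
grip_width: 0.572
```

apply_moves --deltas '[{"x":0.3,"y":0,"z":0,"twist":0},{"x":0.3,"y":0,"z":0,"twist":0},{"x":0,"y":0,"z":0,"twist":0},{"x":0,"y":0,"z":0,"twist":0},{"x":0,"y":0,"z":0,"twist":0}]'

```text
clock: 16.85
ee_pos: [0.6386, -0.2558, 0.0648]
ee_rot: [0.0, 0.117, 0.993, -0.0]
contact_force: [2.3, -0.4, 6.3]
grip_width: 0.573
```

```bash
python3 t.py
```

```text
16.85 tcp xyz -2.8 -1.6 64.8
F ch -2.3 -0.2 6.3 T 0.56
col 225 [(166, np.int64(168)), (216, np.int64(169)), (217, np.int64(47))]
col 300 [(165, np.int64(163)), (215, np.int64(167)), (216, np.int64(64))]
```

apply_moves --deltas '[{"x":0.3,"y":0,"z":-0.3,"twist":0},{"x":0,"y":0,"z":0,"twist":0},{"x":0,"y":0,"z":0,"twist":0},{"x":0,"y":0,"z":0,"twist":0},{"x":0,"y":0,"z":0,"twist":0}]'

```text
clock: 17.45
ee_pos: [0.6385, -0.2558, 0.0649]
ee_rot: [0.001, 0.117, 0.993, -0.0]
contact_force: [4.0, -1.0, 3.8]
grip_width: 0.574
```

apply_moves --deltas '[{"x":0.2,"y":0,"z":0,"twist":0},{"x":0,"y":0,"z":0,"twist":0},{"x":0,"y":0,"z":0,"twist":0},{"x":0,"y":0,"z":0,"twist":0},{"x":0,"y":0,"z":0,"twist":0}]'

```text
clock: 17.95
ee_pos: [0.6385, -0.2558, 0.0649]
ee_rot: [0.001, 0.117, 0.993, -0.0]
contact_force: [5.7, -0.8, 2.8]
grip_width: 0.569
```

```bash
python3 t.py
```

```text
17.95 tcp xyz -2.7 -1.6 64.9
F ch -5.7 -0.5 2.8 T 1.34
col 225 [(166, np.int64(165)), (216, np.int64(169)), (217, np.int64(48))]
col 300 [(215, np.int64(169)), (216, np.int64(93)), (217, np.int64(45))]
```

apply_moves --deltas '[{"x":-0.2,"y":0,"z":0,"twist":0},{"x":0,"y":0,"z":0,"twist":0},{"x":0,"y":0,"z":0,"twist":0},{"x":0,"y":0,"z":0,"twist":0},{"x":0,"y":0,"z":0,"twist":0}]' --jaw 70

```text
clock: 18.55
ee_pos: [0.6376, -0.2555, 0.0643]
ee_rot: [-0.0, 0.117, 0.993, 0.0]
contact_force: [1.0, 0.6, -0.3]
grip_width: 0.793
```

apply_moves --deltas '[{"x":0,"y":0,"z":0,"twist":0},{"x":0,"y":0,"z":-2,"twist":0},{"x":0,"y":0,"z":-5,"twist":0},{"x":0,"y":0,"z":-15,"twist":0},{"x":0,"y":0,"z":-25,"twist":0}]' --jaw 80

```text
clock: 19.05
ee_pos: [0.6371, -0.2554, 0.1116]
ee_rot: [-0.001, 0.117, 0.993, 0.0]
contact_force: [-0.1, 0.2, -0.2]
grip_width: 0.916
```

apply_moves --deltas '[{"x":-30,"y":0,"z":-35,"twist":0},{"x":-30,"y":0,"z":-35,"twist":0},{"x":-30,"y":0,"z":-35,"twist":0},{"x":0,"y":0,"z":0,"twist":0},{"x":0,"y":0,"z":0,"twist":0}]'

```text
clock: 19.55
ee_pos: [0.7264, -0.2761, 0.2183]
ee_rot: [0.001, 0.116, 0.993, 0.0]
contact_force: [-0.1, -1.1, -0.1]
grip_width: 0.917
```

```bash
python3 - <<'E'
from rig import robot
import cv2,numpy as np
s=robot.get_state();print(s["clock"],s["ee_pos"],s["contact_force"])
r=robot.read_camera("wrist"); np.savez("wrist.npz",K=r["K"],E=r["extrinsics"],f=r["frame"])
b=robot.read_camera("side")["frame"]; np.savez("side3.npz",f=b)
w=r["frame"][60:240,150:390]
cv2.imwrite("pics/f12.png",np.hstack([cv2.resize(w,(440,330),interpolation=cv2.INTER_CUBIC),cv2.resize(b[200:255,245:305],(360,330),interpolation=cv2.INTER_CUBIC)])[:,:,::-1])
E
```

```text
19.55 [ 0.72640253 -0.27606873  0.21829387] [-0.07191161 -1.05659213 -0.09244673]
```

View pics/f12.png

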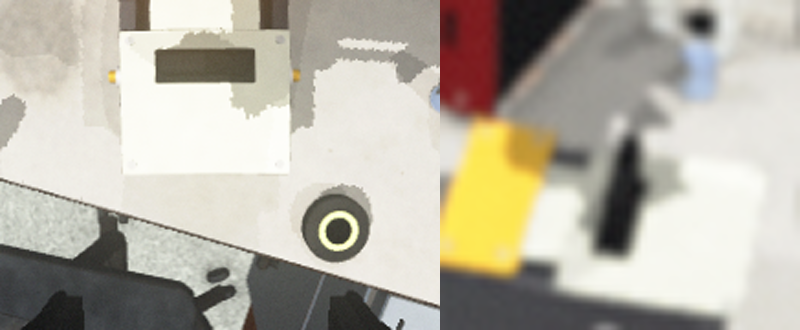

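```bash
python3 - <<'E'
from h import *
import cv2
ex=np.array([-.9727,.232]);ey=np.array([-.232,-.9727]);o=np.array([.6355,-.2567])
f=load("wrist")[2]; g=cv2.cvtColor(f,cv2.COLOR_RGB2GRAY).astype(int)
C=lambda x,y:(150+(x+.5)/1.8333-.5,60+(y+.5)/1.8333-.5)
for z in(.059,.063):
  print(z,[(((wonz(*C(*q),z)[:2]-o)@ex*1e3).round(1),((wonz(*C(*q),z)[:2]-o)@ey*1e3).round(1)) for q in[(119,31),(288,31),(121,174),(289,175)]])
hsv=cv2.cvtColor(f,cv2.COLOR_RGB2HSV);m=cv2.inRange(hsv,(18,150,100),(35,255,255));m[120:]=0
k=max(cv2.findContours(m,0,2)[0],key=cv2.contourArea)[:,0]
for d in[(1,-1),(-1,-1)]:
    c=k[np.argmin(k@np.array(d))];p=wonz(*c,.065)[:2];print("hood edge",c,((p-o)@ex*1e3).round(1),((p-o)@ey*1e3).round(1))
# side: near front plate corner and wall corner columns
s=np.load("side3.npz")["f"]
cv2.cvtColor(s,cv2.COLOR_RGB2GRAY)
gs=cv2.cvtColor(s,cv2.COLOR_RGB2GRAY)
def pr(x,y,z):
    p=o+ex*x+ey*y; return np.array(proj("side",(*p,z))).round(1)
for x in(.01,-.01,-.03,-.05):
    u,v=pr(x-.0,.049,.057); c=int(round(u)); print("x",x,"pred edge",u,v,gs[int(v)-4:int(v)+5,c].tolist(),"rows from",int(v)-4)
E
```

```text
0.059 [(np.float64(19.9), np.float64(48.7)), (np.float64(19.9), np.float64(-49.6)), (np.float64(-65.3), np.float64(48.7)), (np.float64(-65.8), np.float64(-51.4))]
0.063 [(np.float64(19.4), np.float64(48.1)), (np.float64(19.3), np.float64(-49.0)), (np.float64(-64.7), np.float64(48.1)), (np.float64(-65.3), np.float64(-50.8))]
hood edge [214  58] 39.6 48.6
hood edge [307  57] 40.6 -48.9
x 0.01 pred edge 267.7 248.0 [231, 234, 239, 237, 206, 137, 83, 71, 71] rows from 244
x -0.01 pred edge 274.8 249.2 [246, 246, 245, 240, 211, 139, 85, 70, 71] rows from 245
x -0.03 pred edge 281.9 250.3 [246, 246, 246, 244, 223, 151, 90, 72, 69] rows from 246
x -0.05 pred edge 289.0 251.4 [245, 246, 246, 243, 224, 156, 97, 85, 83] rows from 247
```

```bash
python3 -c "
from rig import robot
print(robot.job_done())"
```

```text
the job is handed in; nothing more can be done
None
```

The cover is on the chamber and I have handed the job in; I got no verdict. I could not read the interlock or the stop clamp, so whether the plunger is pressed is judged from feel and position.

**What I did:** The moves cannot tilt the tool. So, instead of pinching the grip across its thickness as you advised, I pinched it by its two ends, which let the cover pivot in the fingers. I tilted it to an estimated 0.15 rad by pressing its front rib on the front wall. I then hooked the tongue under the hood and slid it in until I felt the stop. I swung the front down to flat, pushed the cover home again and let go, about 20 s in.

**Last checks:**
- **Push on the stop:** the two pushes read 5.8 N (tilted) and 5.7 N (flat, about 1.5 N of it probably friction), and the cover did not move on the second. Both are below the 10 N slip limit.
- **Downward force:** the highest I read was about 19 N while pressing the cover flat, against the 60 N limit.
- **Flatness:** after release, the plate edge in the side camera runs along the wall top to within about 0.01 rad.
- **Centring:** the cover is within about 1 mm of centre and about 0.5° of square.
- **Tongue position:** the tip is at about x = 50 mm of the chamber, within about 0.5 mm of where it was while held against the stop.

**What disagreed:** the first stop contact, with the cover tilted, put the stop at about 48 mm, and the flat push put it at about 50 mm. I put this down to not knowing the tilt exactly. The tool also sprang back about 1 mm as the fingers opened, but the images show no matching shift of the cover.

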